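Close the canister set

ROBOT

A 7-joint arm with a two-finger parallel gripper is mounted at the origin on the work surface; the furniture and walls round the work are solid. World frame = base frame: x ahead of the robot, y to its left, z up, the work surface at z = 0. Lengths are in m, angles in degrees, forces in N, time in s.
With the tool pointing down it reaches from about 0.4 to 0.85 m from the base axis. Payload 6.9 kg.
Tool frame: the origin (TCP) lies midway between the tips of the shut fingers; the grasp point (between the pads) lies 19 mm behind it; z points along the fingers, y is the line along which they close (so a half turn about z gives the same grasp; the last joint's range is limited). The gripper opens to 85 mm and grips with 20 to 120 N. Pads are 22 mm wide; open, the fingers measure 114 mm over their backs; the gripper's body (76 mm by 85 mm) begins 54 mm behind the grasp point. The pads swing forward as they close: fully open they stand 13 mm farther back than shut.
Start: joints at [80.014, 29.078, -13.613, 85.955, 7.202, 65.827, -8.869], TCP at [0.173, -0.601, 0.231] pointing down, gripper open.
Joint ranges: [-176.47, 176.47], [-13.61, 117.27], [-81.72, 77.17], [0.22, 143.17], [-87.28, 267.28], [10, 112.55], [-165.47, 165.47]. Speed limits (degrees/s): [136.94, 136.94, 180, 180, 180, 180, 180].

INTERFACE

Orientations are given as [roll, pitch, yaw] about the fixed x, y, z axes, in that order (R = Rz(yaw) Ry(pitch) Rx(roll)).
In Python, from plant import arm gives the robot as it stands.
- The arm moves only by the tool step_arm, never from a script. Its arguments are lists of equal length, an entry for each row: "dr": the turn, a rotation vector about the tool's x, y, z in rad, a list of three; "linear": the shift along the tool's x, y, z in m, a list of three; "jaw": the opening, from 0 (shut) to 1 (fully open). In form: {"dr": [[wx, wy, wz], ...], "linear": [[x, y, z], ...], "jaw": [jaw, ...]}. A call has 1 to 5 rows; each row shifts and turns the commanded pose from where the row before left it, along the tool's axes as they then stand; what a row does not reach is not made up. A row lasts 1/8 s, in which the tool goes at most 62.5 mm and 10.7 degrees, less where a joint would pass 70% of its speed; a pose out of reach is approached as far as the arm can. A call is refused whole if a number of a shift passes 0.0625 or a number of a turn 0.188, either way. A call with a gripper value outside its range is refused whole. The fingers move at their own pace and stop on an object; "grip_force" is the grip in N (left out, the last holds). Time passes only in rows, so rows that do not move let the fingers close. It gives the time, the measured TCP pose, the force, the opening and the grip force at its end, in the units of the state.
- arm.sense(): the state, without advancing time (a new reading comes with each control period).
- arm.get_image(name): name is "scene" or "side" or "wrist"; returns (picture, depth): 400x640x3 uint8, red, green, blue; 400x640 float32, m along the optical axis (not along the pixel's ray), 0 where there is no reading.
- arm.get_calibration(name): a dict with "K" (3x3 intrinsics, pixels), "R" (3x3) and "t" (3): a world point X has camera coordinates R X + t. Camera axes: x right, y down, z forward; pixel columns grow to the right and rows downward; lengths in m; the calibration is good to about 2 mm. A picture is of the moment at which its call begins: read the wrist's pose just before it. get_calibration takes no time and is no camera call; for the wrist camera it gives the pose at the moment of the call.
- arm.sign_off(): hands the job in; it is judged then, once.
The state is a dict: "clock": time; "joint_positions": joint angles; "qd": joint speeds; "effort": joint torques, N m; "eef_pos": TCP position; "orientation": TCP orientation; "force": force on the tool from outside, world axes, zero at the start; "moment": the same for the moment, N m; "grip_width": finger opening in m; "finger_force": force on a finger pad.
Only numpy, scipy, OpenCV 4.12 (cv2) and the standard library are available. Lean on these libraries where they do the work, as an engineer would, in place of code of your own. Each camera call takes 0.05 s, during which the arm holds its last target. There are 200 camera calls.

TASK

The storage canisters are washed and dry: close each of the four with its own wooden lid, so that every lid drops fully into its canister's mouth and lies flat on the rim. Leave the canisters upright where they stand, and do not disturb the lime and the fork lying among the lids.

Things in the scene. Friction and masses are not known exactly. Their poses are not given: they have to be found in the camera images.
- big_round_canister: The big round canister: white ceramic, loose, standing upright and open on the worktop; outside 108 mm across, 92 mm high, wall 5 mm, mouth 98 mm across, about 0.6 kg. Origin: centre of its underside; z up, so the rim is at z = 0.092 in its frame.
- big_round_lid: The big round wooden lid: board 110 mm across, 0.12 kg, plug down. Origin: centre of the plug's foot, z up. Plug z 0 to 0.012, tapered: 3 mm clear of the mouth all round at its top, 9 at its foot; board to 0.020; handle to 0.044: round, 28 mm across. Seated, the board lies on the rim: origin at z 0.080 in the canister's frame. Any turn.
- small_round_canister: The small round canister: white ceramic, loose, standing upright and open on the worktop; outside 76 mm across, 74 mm high, wall 5 mm, mouth 66 mm across, about 0.4 kg. Origin: centre of its underside; z up, so the rim is at z = 0.074 in its frame.
- small_round_lid: The small round wooden lid: board 78 mm across, 0.07 kg, plug down. Origin: centre of the plug's foot, z up. Plug z 0 to 0.012, tapered: 3 mm clear of the mouth all round at its top, 9 at its foot; board to 0.020; handle to 0.044: round, 22 mm across. Seated, the board lies on the rim: origin at z 0.062 in the canister's frame. Any turn.
- square_canister: The square canister: white ceramic, loose, standing upright and open on the worktop; outside 88 mm (its x) by 88 mm (its y) with rounded corners, 84 mm high, wall 5 mm, mouth 78 x 78 mm, about 0.55 kg. Origin: centre of its underside; z up, so the rim is at z = 0.084 in its frame.
- square_lid: The square wooden lid: board 90 (x) by 90 mm (y), 0.11 kg, plug down. Origin: centre of the plug's foot, z up. Plug z 0 to 0.012, tapered: 3 mm clear of the mouth all round at its top, 9 at its foot; board to 0.020; handle to 0.044: 26 x 26 mm, square to the lid. Seated, the board lies on the rim: origin at z 0.072 in the canister's frame. Fits in any quarter turn.
- oblong_canister: The oblong (rectangular) canister: white ceramic, loose, standing upright and open on the worktop; outside 112 mm (its x) by 68 mm (its y) with rounded corners, 64 mm high, wall 5 mm, mouth 102 x 58 mm, about 0.45 kg. Origin: centre of its underside; z up, so the rim is at z = 0.064 in its frame.
- oblong_lid: The oblong (rectangular) wooden lid: board 114 (x) by 70 mm (y), 0.09 kg, plug down. Origin: centre of the plug's foot, z up. Plug z 0 to 0.012, tapered: 3 mm clear of the mouth all round at its top, 9 at its foot; board to 0.020; handle to 0.044: bar 52 mm (x) by 16 mm (y). Seated, the board lies on the rim: origin at z 0.052 in the canister's frame. Fits either way round, x along x.
- lime: A lime, 56 x 44 x 44 mm, lying loose between the lids; not to be moved. Origin: centre of its underside at the start.
- fork: A steel fork, 194 x 26 x 12 mm (long along its x), lying loose on the worktop between two lids; not to be moved. Origin: centre of its underside.

How it is judged (in metres and radians):
At the end, for the whole second after the job is handed in: Each of the four lids is in the mouth of its own canister: centres within 8 mm horizontally, the lid's origin 12 mm below the rim (3 mm above to 4 mm below that), lid and canister level to 0.06 rad, lid at rest (under 0.02 m/s) (horizontal distance between big_round_lid and big_round_canister below 0.008 m and z of big_round_lid in the frame of big_round_canister between 0.076 and 0.083 m and angle between each of big_round_lid, big_round_canister, small_round_lid, small_round_canister, square_lid, square_canister, oblong_lid, oblong_canister's own z axis and vertical below 0.06 rad and linear speed of each of big_round_lid, small_round_lid, square_lid, oblong_lid below 0.02 m/s and horizontal distance between small_round_lid and small_round_canister below 0.008 m and z of small_round_lid in the frame of small_round_canister between 0.058 and 0.065 m and horizontal distance between square_lid and square_canister below 0.008 m and z of square_lid in the frame of square_canister between 0.068 and 0.075 m and horizontal distance between oblong_lid and oblong_canister below 0.008 m and z of oblong_lid in the frame of oblong_canister between 0.048 and 0.055 m); the robot touches nothing.
It fails at once if a canister is tipped by more than 0.3 rad (angle between any of big_round_canister, small_round_canister, square_canister, oblong_canister's own z axis and vertical above 0.3 rad).
It fails at once if a canister is pushed more than 40 mm from where it stood (distance of any of big_round_canister, small_round_canister, square_canister, oblong_canister from where it was at the start of the episode above 0.04 m).
It fails at once if the lime is moved by more than 30 mm (distance of lime from where it was at the start of the episode above 0.03 m).
It fails at once if the fork is moved by more than 30 mm (distance of fork from where it was at the start of the episode above 0.03 m).
It also fails if it takes over 112 s, if anything falls off the work surface, if the arm or the gripper's body presses on something with over 40 N, if the wrist force passes 120 N, or if a joint passes its speed limit or range.

## Working session

There is one attempt and no reset: what is moved stays moved. The work goes in short steps, Python scripts to look and compute and a tool call to move; the robot and the scene stay as the last step left them, time stands still between calls to the robot, and variables do not carry over. Pictures are saved under pics/ and viewed, at most 14 in all, crops included, and the job is handed in when it is done.

Besides the shell and the picture viewer there is one more tool, called by a JSON object that holds its "op" and its "data". step_arm: Moves the arm, as the interface text tells. Its arguments: {"type":"object","properties":{"dr":{"type":"array","items":{"type":"array","items":{"type":"number"}}},"linear":{"type":"array","items":{"type":"array","items":{"type":"number"}}},"jaw":{"type":"array","items":{"type":"number"}},"grip_force":{"type":"number"}},"required":["dr","linear","jaw"]}

```bash
ls; mkdir -p pics; python3 - <<'E'
from plant import arm
import cv2,numpy as np
s=arm.sense(); print({k:np.round(v,3).tolist() for k,v in s.items()})
for n in ["scene","side"]:
    im,d=arm.get_image(n); cv2.imwrite(f"pics/{n}0.png",im[:,:,::-1]); c=arm.get_calibration(n)
    np.savez(f"{n}0.npz",im=im,d=d,**c); print(n,c["K"].round(1).tolist(),(-c["R"].T@c["t"]).round(3),c["R"][2].round(2))
E
```

```text
pics
{'clock': 0.0, 'joint_positions': [80.014, 29.125, -13.61, 86.009, 7.201, 65.827, -8.87], 'qd': [0.012, -0.023, -0.169, -0.069, -0.06, -0.014, 0.002], 'effort': [0.0, -62.06, -2.187, -24.965, 0.012, 0.012, 0.0], 'eef_pos': [0.172, -0.6, 0.23], 'orientation': [-179.897, 0.001, 16.031], 'force': [-0.024, -0.152, 0.022], 'moment': [-0.025, -0.018, 0.012], 'finger_force': 0.0, 'grip_width': 0.085}
scene [[460.7, 0.0, 312.0], [0.0, 460.7, 199.8], [0.0, 0.0, 1.0]] [0.01  0.851 0.916] [ 0.4  -0.63 -0.66]
side [[459.3, 0.0, 320.3], [0.0, 459.3, 207.9], [0.0, 0.0, 1.0]] [0.062 0.816 0.659] [ 0.41 -0.72 -0.56]
```

View pics/scene0.png

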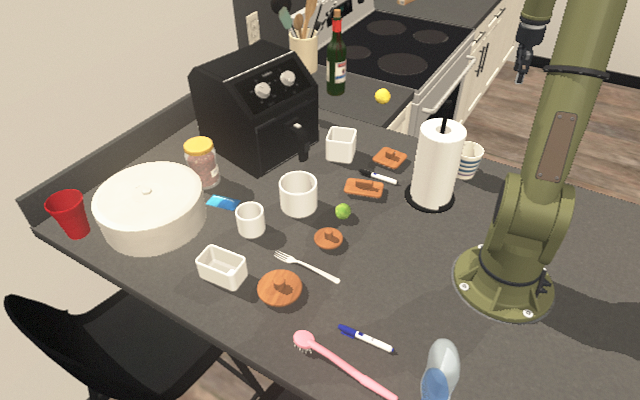

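View pics/side0.png

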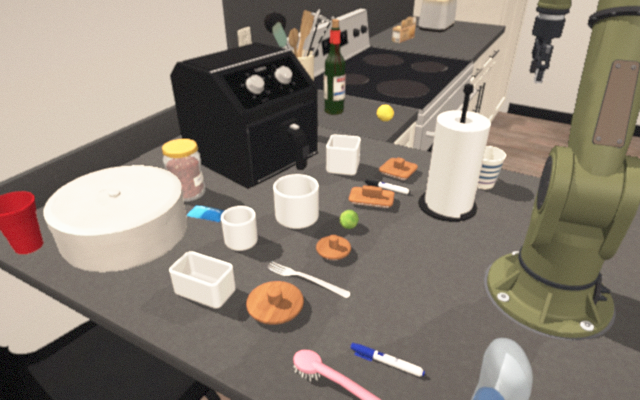

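```bash
cat > meas.py <<'E'
import cv2,numpy as np
def world(d,c):
    v,u=np.mgrid[:400,:640]; K=c["K"]
    P=np.stack([(u-K[0,2])/K[0,0]*d,(v-K[1,2])/K[1,1]*d,d],-1)
    return (P-c["t"])@c["R"]
def plane(u,v,z,c):
    r=np.stack([(u-c["K"][0,2])/c["K"][0,0],(v-c["K"][1,2])/c["K"][1,1],np.ones_like(u,float)],-1)@c["R"]
    o=-c["R"].T@c["t"]; return (o+r*((z-o[2])/r[...,2])[...,None])[...,:2]
def rep(name,xy):
    xy=(xy*1000).astype(np.float32)
    r=cv2.minAreaRect(xy); cc=cv2.minEnclosingCircle(xy)
    print(name,len(xy),"rect",np.round(r[0],1),np.round(r[1],1),round(r[2],1),"circ",np.round(cc[0],1),round(cc[1]*2,1))
E
python3 - <<'E'
from meas import *
H={"big":(.092,(298,194),(297,200)),"small":(.074,(250,220),(239,228)),"square":(.084,(341,145),(344,155)),"oblong":(.064,(222,267),(203,279))}
L={"big":((280,289),(275,303)),"small":((329,239),(333,249)),"square":((390,158),(398,168)),"oblong":((364,188),(372,197))}
for k,n in enumerate(["scene","side"]):
    c=dict(np.load(n+"0.npz")); W=world(c["d"],c); hsv=cv2.cvtColor(c["im"],cv2.COLOR_RGB2HSV)
    ok=c["d"]>0; print(n,"valid",ok.mean(), "table z",np.median(W[230:260,420:450,2][ok[230:260,420:450]]))
    wood=cv2.inRange(hsv,(3,110,60),(20,255,255))>0
    v,u=np.mgrid[:400,:640]
    for q,p in L.items():
        b=np.hypot(u-p[k][0],v-p[k][1])<42
        if q in("square","oblong"): b=np.hypot(u-p[k][0],v-p[k][1])<25
        m=(wood&b).astype(np.uint8); _,lab,st,ce=cv2.connectedComponentsWithStats(m); i=1+np.argmax(st[1:,4]); m=(lab==i)
        z=W[...,2]
        mb=m&ok&(abs(z-.020)<.006); mh=m&ok&(z>.037)&(z<.052)
        rep("lid "+q,plane(u[mb],v[mb],.02,c)); 
        if mh.sum()>4: rep("   handle %.3f"%np.median(z[mh]),plane(u[mh],v[mh],.044,c))
    for q,(h,*p) in H.items():
        b=np.hypot(u-p[k][0],v-p[k][1])<42
        m=b&ok&(abs(W[...,2]-h)<.005)&(hsv[...,1]<70)&(hsv[...,2]>120)
        _,lab,st,ce=cv2.connectedComponentsWithStats(m.astype(np.uint8)); m=lab==1+np.argmax(st[1:,4])
        rep("can %s z%.3f"%(q,np.percentile(W[...,2][m],80)),plane(u[m],v[m],h,c))
    # obstacles: heights
    for nm,uv in {"roll":[(441,125),(452,120)],"rolltop":[(444,130),(468,88)]}.items(): print(nm,W[uv[k][1],uv[k][0]].round(3))
    for nm,lo,hi in [("lime",(30,100,50),(60,255,255))]:
        m=cv2.inRange(hsv,lo,hi)>0; m&=(np.hypot(u-345,v-215)<25)&ok; print(nm,W[m].min(0).round(3),W[m].max(0).round(3))
E
```

```text
scene valid 0.99477734375 table z 0.002687130154694237
lid big 1167 rect [453.9 308.6] [110.1 107.4] 86.1 circ [453.7 308.1] 112.1
   handle 0.045 107 rect [453.3 309.2] [26.3 30.6] 34.3 circ [453.2 309.3] 33.2
lid small 416 rect [435.8 104.3] [75.3 77.8] 30.9 circ [437.  105.8] 81.8
   handle 0.045 52 rect [436.1 106.7] [18.6 26. ] 30.6 circ [436.  106.6] 27.0
lid square 369 rect [ 446.4 -310.2] [95.7 89.1] 85.6 circ [ 447.  -309.1] 118.3
   handle 0.045 54 rect [ 445.2 -306.2] [35.9 28.9] 86.3 circ [ 445.4 -305.1] 44.3
lid oblong 447 rect [ 449.8 -130.7] [112.6  75. ] 17.0 circ [ 449.7 -130.2] 124.9
   handle 0.044 91 rect [ 448.8 -127.1] [51.5 26.5] 17.6 circ [ 448.6 -127. ] 52.1
can big z0.094 238 rect [582.3  27.1] [107.2 110.5] 30.6 circ [582.7  25.8] 115.1
can small z0.076 183 rect [642.6 174.4] [72.7 81.5] 38.8 circ [643.1 176.3] 84.0
can square z0.086 173 rect [ 600.3 -257.5] [89.1 99.9] 17.3 circ [ 601.7 -258.4] 119.8
can oblong z0.066 330 rect [603.7 342.6] [114.4  72. ] 5.4 circ [603.3 342.8] 124.4
roll [ 0.274 -0.204  0.255]
rolltop [ 0.265 -0.211  0.239]
lime [ 0.43 -0.
[... 464 characters left out ...]
06.9] 117.0
   handle 0.042 53 rect [ 442.3 -303.2] [35.4 26.7] 88.6 circ [ 444.2 -304.1] 37.7
lid oblong 536 rect [ 447.  -127.2] [113.4  76.6] 17.0 circ [ 448.  -127.4] 124.2
   handle 0.042 89 rect [ 445.4 -124.2] [51.3 28.9] 17.4 circ [ 445.7 -125. ] 51.6
can big z0.091 240 rect [579.5  26.7] [105.8 111. ] 29.8 circ [577.8  26.2] 114.2
can small z0.073 187 rect [638.8 175.7] [73.5 78.9] 51.6 circ [638.6 175.9] 80.1
can square z0.083 145 rect [ 597.4 -256.3] [86.9 95.8] 17.5 circ [ 596.4 -255.8] 115.5
can oblong z0.063 385 rect [599.9 342.6] [114.   70.5] 5.0 circ [600.1 342.4] 123.5
roll [ 0.289 -0.192  0.24 ]
rolltop [ 0.268 -0.2    0.317]
lime [ 0.428 -0.015 -0.002] [0.474 0.024 0.045]
```

```bash
cat > go.py <<'E'
# python3 go.py x y z yaw [x y z yaw ...]: moves in tool axes (turn first, then shift), chained
import sys,numpy as np
from plant import arm
s=arm.sense(); p=np.array(s["eef_pos"]); yaw=s["orientation"][2]
print("at",p.round(4),np.round(s["orientation"],2),"t",round(s["clock"],2),"F",np.round(s["force"],1),"w",round(s["grip_width"],4),"ff",round(s["finger_force"],1))
g=np.array(list(map(float,sys.argv[1:]))).reshape(-1,4)
for x in g:
    dy=(x[3]-yaw+90)%180-90; a=np.radians(x[3])
    d=x[:3]-p; L=[np.cos(a)*d[0]+np.sin(a)*d[1],np.sin(a)*d[0]-np.cos(a)*d[1],-d[2]]
    print("turn wz %.3f"%-np.radians(dy),"lin",np.round(L,4),"rows>=",int(np.ceil(np.linalg.norm(d)/.06)))
    p=x[:3]; yaw=x[3]
E
python3 go.py 0.445 -0.306 0.2 -4 .445 -.306 .024 -4
```

```text
at [ 0.1724 -0.6003  0.2305] [-179.91    0.     16.03] t 0.1 F [-0.6 -1.   0.3] w 0.0857 ff 0.0
turn wz 0.350 lin [ 0.2514 -0.3126  0.0305] rows>= 7
turn wz -0.000 lin [ 0.    -0.     0.176] rows>= 3
```

{"op": "step_arm", "data": {"dr": [[0, 0, 0.175], [0, 0, 0.175], [0, 0, 0], [0, 0, 0], [0, 0, 0]], "linear": [[0, 0, 0], [0, 0, 0], [0.032, -0.039, 0], [0.032, -0.039, 0], [0.032, -0.039, 0]], "jaw": [0.6, 0.6, 0.6, 0.6, 0.6], "grip_force": 50}}

```text
clock: 0.72
eef_pos: [0.2774, -0.4893, 0.2309]
orientation: [-180.0, 0.0, -4.0]
force: [0.9, -0.2, 0.1]
grip_width: 0.051
finger_force: 0.0
```

{"op": "step_arm", "data": {"dr": [[0, 0, 0], [0, 0, 0], [0, 0, 0], [0, 0, 0], [0, 0, 0]], "linear": [[0.032, -0.039, 0], [0.032, -0.039, 0], [0.032, -0.039, 0], [0.032, -0.039, 0], [0.027, -0.039, 0.03]], "jaw": [0.6, 0.6, 0.6, 0.6, 0.6]}}

```text
clock: 1.35
eef_pos: [0.4472, -0.3064, 0.2025]
orientation: [179.9, -0.2, -4.0]
force: [0.2, 0.1, -1.2]
grip_width: 0.051
finger_force: 0.0
```

```bash
python3 go.py .445 -.306 .1 -4; python3 - <<'E'
from plant import arm
from meas import *
c=arm.get_calibration("wrist"); im,d=arm.get_image("wrist"); cv2.imwrite("pics/w1.png",im[:,:,::-1])
np.savez("w1.npz",im=im,d=d,**c)
hsv=cv2.cvtColor(im,cv2.COLOR_RGB2HSV); W=world(d,c); wood=cv2.inRange(hsv,(3,110,60),(20,255,255))
_,lab,st,ce=cv2.connectedComponentsWithStats(wood)
v,u=np.mgrid[:400,:640]
for i in range(1,len(st)):
    if st[i,4]>800:
        m=lab==i; z=W[...,2]; print(st[i])
        for h in (.02,.044):
            k=m&(d>0)&(abs(z-h)<.006)
            if k.sum()>20: rep("z%.3f"%h,plane(u[k],v[k],h,c))
E
```

```text
at [ 0.4472 -0.3064  0.2025] [179.88  -0.23  -4.02] t 1.35 F [ 0.2  0.1 -1.2] w 0.051 ff 0.0
turn wz -0.000 lin [-0.0022 -0.0003  0.1025] rows>= 2
[  80  118  115  125 8387]
z0.020 6806 rect [ 450.3 -133.7] [113.   71.1] 17.1 circ [ 450.3 -132.9] 123.6
z0.044 1063 rect [ 450.6 -134.4] [51.3 18.1] 16.6 circ [ 450.9 -135.4] 51.5
[ 277  126   97   93 8481]
z0.020 7514 rect [ 446.7 -311.2] [89.2 88.7] 85.9 circ [ 446.8 -311. ] 114.0
z0.044 810 rect [ 447.3 -311.3] [25.  25.6] 86.0 circ [ 447.5 -311.3] 32.6
```

View pics/w1.png

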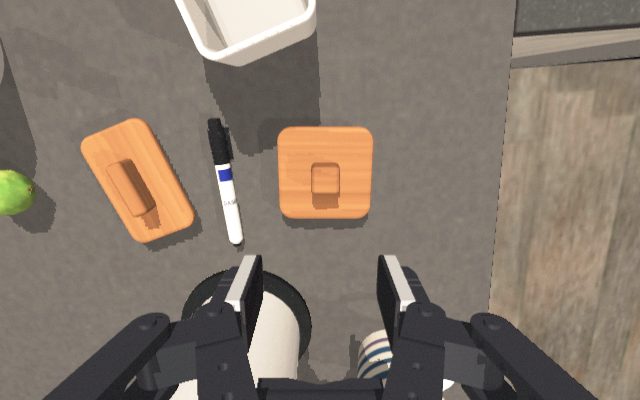

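{"op": "step_arm", "data": {"dr": [[0, 0, 0], [0, 0, 0], [0, 0, 0]], "linear": [[0, 0.004, 0.04], [0, 0, 0.05], [0, 0, 0.04]], "jaw": [0.6, 0.6, 0.6]}}

```text
clock: 1.78
eef_pos: [0.4438, -0.3108, 0.0694]
orientation: [-180.0, 0.1, -4.0]
force: [1.4, -0.1, 0.1]
grip_width: 0.051
finger_force: 0.0
```

{"op": "step_arm", "data": {"dr": [[0, 0, 0], [0, 0, 0]], "linear": [[0, 0, 0.03], [0, 0, 0.017]], "jaw": [0.6, 0.6]}}

```text
clock: 2.02
eef_pos: [0.4435, -0.3106, 0.0223]
orientation: [-179.9, 0.2, -4.0]
force: [-0.3, -0.5, -0.2]
grip_width: 0.0511
finger_force: 0.0
```

{"op": "step_arm", "data": {"dr": [[0, 0, 0], [0, 0, 0], [0, 0, 0], [0, 0, 0]], "linear": [[0, 0, 0], [0, 0, 0], [0, 0, 0], [0, 0, 0]], "jaw": [0.6, 0, 0, 0]}}

```text
clock: 2.52
eef_pos: [0.445, -0.3115, 0.0253]
orientation: [179.9, -0.1, -4.0]
force: [-0.2, -0.4, 5.2]
grip_width: 0.0249
finger_force: 50.7
```

```bash
python3 go.py .447 -.311 .18 -4 .599 -.257 .18 17.4 .599 -.257 .098 17.4
```

```text
at [ 0.445  -0.3115  0.0253] [ 1.7994e+02 -9.0000e-02 -4.0400e+00] t 2.52 F [-0.2 -0.4  5.2] w 0.0249 ff 50.7
turn wz -0.001 lin [ 0.0019 -0.0006 -0.1547] rows>= 3
turn wz -0.374 lin [ 0.1612 -0.0061 -0.    ] rows>= 3
turn wz -0.000 lin [0.    0.    0.082] rows>= 2
```

{"op": "step_arm", "data": {"dr": [[0, 0, 0], [0, 0, 0], [0, 0, 0], [0, 0, 0], [0, 0, 0]], "linear": [[0, 0, -0.03], [0, 0, -0.05], [0, 0, -0.055], [0, 0, -0.055], [0, 0, -0.055]], "jaw": [0, 0, 0, 0, 0]}}

```text
clock: 3.15
eef_pos: [0.444, -0.3108, 0.2714]
orientation: [180.0, -0.0, -4.0]
force: [1.4, -0.8, -1.5]
grip_width: 0.0253
finger_force: 49.8
```

{"op": "step_arm", "data": {"dr": [[0, 0, -0.187], [0, 0, -0.187], [0, 0, 0], [0, 0, 0]], "linear": [[0, 0, 0], [0, 0, 0], [0, 0, 0], [0, 0, 0]], "jaw": [0, 0, 0, 0]}}

```text
clock: 3.65
eef_pos: [0.4443, -0.311, 0.2692]
orientation: [-180.0, 0.0, 17.2]
force: [-0.2, -0.2, -1.1]
grip_width: 0.0251
finger_force: 49.9
```

```bash
python3 go.py .599 -.257 .18 17.4 .599 -.257 .098 17.4; cat > wl.py <<'E'
# python3 wl.py name x y rimheight : wrist picture, rim points near x,y
import sys
from plant import arm
from meas import *
n=sys.argv[1]; x,y,h=map(float,sys.argv[2:5])
c=arm.get_calibration("wrist"); im,d=arm.get_image("wrist"); cv2.imwrite(f"pics/{n}.png",im[:,:,::-1])
hsv=cv2.cvtColor(im,cv2.COLOR_RGB2HSV); W=world(d,c); v,u=np.mgrid[:400,:640]
m=(d>0)&(abs(W[...,2]-h)<.004)&(np.hypot(W[...,0]-x,W[...,1]-y)<.085)
m&=(hsv[...,1]<90) if len(sys.argv)<6 else cv2.inRange(hsv,(3,110,60),(20,255,255))>0
if m.sum()>20: print("uv",u[m].min(),u[m].max(),v[m].min(),v[m].max()); rep("rim",plane(u[m],v[m],h,c))
E
python3 wl.py w2 .599 -.257 .084
```

```text
at [ 0.4443 -0.311   0.2692] [-1.7998e+02  1.0000e-02  1.7160e+01] t 3.65 F [-0.2 -0.2 -1.1] w 0.0251 ff 49.9
turn wz -0.004 lin [ 0.1638 -0.0053  0.0892] rows>= 4
turn wz -0.000 lin [0.    0.    0.082] rows>= 2
uv 266 370 0 36
rim 937 rect [ 571.1 -270.3] [27.2 87.1] 17.1 circ [ 575.9 -268.8] 87.9
```

View pics/w2.png

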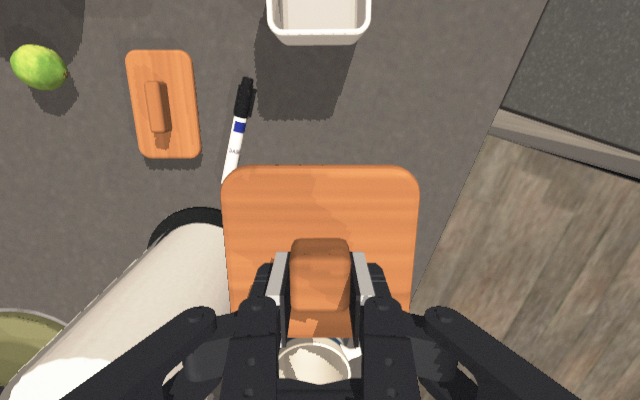

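```bash
python3 go.py .5985 -.2605 .18 17.2 .5985 -.2605 .1 17.2
```

```text
at [ 0.4444 -0.311   0.2691] [-1.7998e+02  2.0000e-02  1.7200e+01] t 3.7 F [-0.1 -0.7 -1.7] w 0.0247 ff 49.9
turn wz 0.000 lin [ 0.1622 -0.0027  0.0891] rows>= 4
turn wz -0.000 lin [0.   0.   0.08] rows>= 2
```

{"op": "step_arm", "data": {"dr": [[0, 0, 0], [0, 0, 0], [0, 0, 0], [0, 0, 0], [0, 0, 0]], "linear": [[0.04, 0, 0.01], [0.05, -0.001, 0.02], [0.05, -0.001, 0.03], [0.022, -0.001, 0.03], [0, 0, 0.02]], "jaw": [0, 0, 0, 0, 0]}}

```text
clock: 4.32
eef_pos: [0.5997, -0.2573, 0.1568]
orientation: [-179.9, 0.0, 17.5]
force: [-0.9, -0.1, -0.6]
grip_width: 0.0249
finger_force: 49.9
```

{"op": "step_arm", "data": {"dr": [[0, 0, 0], [0, 0, 0], [0, 0, 0], [0, 0, 0], [0, 0, 0]], "linear": [[0, 0, 0.02], [0, 0, 0.02], [0, 0, 0.015], [0, 0, 0.005], [0, 0, 0]], "jaw": [0, 0, 0, 0, 0]}}

```text
clock: 4.95
eef_pos: [0.5984, -0.2598, 0.0993]
orientation: [-180.0, 0.0, 17.4]
force: [-0.2, -0.2, -0.9]
grip_width: 0.0249
finger_force: 49.9
```

```bash
python3 go.py .5985 -.2605 .098 17.2
```

```text
at [ 0.5984 -0.2598  0.0993] [-180.      0.     17.38] t 4.95 F [-0.2 -0.2 -0.9] w 0.0249 ff 49.9
turn wz 0.003 lin [-0.0001  0.0007  0.0013] rows>= 1
```

{"op": "step_arm", "data": {"dr": [[0, 0, 0], [0, 0, 0], [0, 0, 0]], "linear": [[0, 0, 0.001], [0, 0, 0], [0, 0, 0]], "jaw": [0.4, 0.5, 0.6]}}

```text
clock: 5.32
eef_pos: [0.5985, -0.2599, 0.0988]
orientation: [180.0, -0.0, 17.4]
force: [-0.3, 0.9, 0.3]
grip_width: 0.0516
finger_force: 0.0
```

{"op": "step_arm", "data": {"dr": [[0, 0, 0], [0, 0, 0], [0, 0, 0], [0, 0, 0], [0, 0, 0]], "linear": [[0, 0, -0.01], [0, 0, -0.04], [0, 0, -0.05], [0, 0, -0.02], [0, 0, 0]], "jaw": [0.6, 0.6, 0.6, 0.6, 0.6]}}

```text
clock: 5.95
eef_pos: [0.5992, -0.26, 0.2208]
orientation: [179.8, -0.2, 17.4]
force: [1.2, 0.2, -0.3]
grip_width: 0.0515
finger_force: 0.0
```

```bash
python3 go.py .450 -.1325 .2 17 .45 -.1325 .025 17;python3 - <<'E'
from plant import arm
from meas import *
for n,h in (("scene",.092),("side",.092)):
    c=arm.get_calibration(n); im,d=arm.get_image(n); W=world(d,c)
    hsv=cv2.cvtColor(im,cv2.COLOR_RGB2HSV); m=(cv2.inRange(hsv,(3,110,60),(20,255,255))>0)&(np.hypot(W[...,0]-.6,W[...,1]+.257)<.09)&(d>0)
    v,u=np.nonzero(m); z=W[m][:,2]; k=abs(z-h)<.008; print(n,np.percentile(z[k],[10,50,90]).round(4)); rep("b",plane(u[k],v[k],h,c))
    if n=="scene": cv2.imwrite("pics/s2.png",cv2.resize(im[100:250,260:460,::-1],None,fx=3,fy=3))
E
```

```text
at [ 0.5992 -0.26    0.2208] [179.84  -0.2   17.4 ] t 5.95 F [ 1.2  0.2 -0.3] w 0.0515 ff 0.0
turn wz 0.007 lin [-0.1054 -0.1655  0.0208] rows>= 4
turn wz -0.000 lin [0.    0.    0.175] rows>= 3
scene [0.0917 0.0945 0.0972]
b 382 rect [ 600.4 -258.2] [88.2 96.2] 17.4 circ [ 600.2 -258.7] 118.3
side [0.0893 0.0914 0.0934]
b 401 rect [ 596.4 -254.2] [88.3 97.7] 16.8 circ [ 596.2 -254.6] 117.3
```

View pics/s2.png

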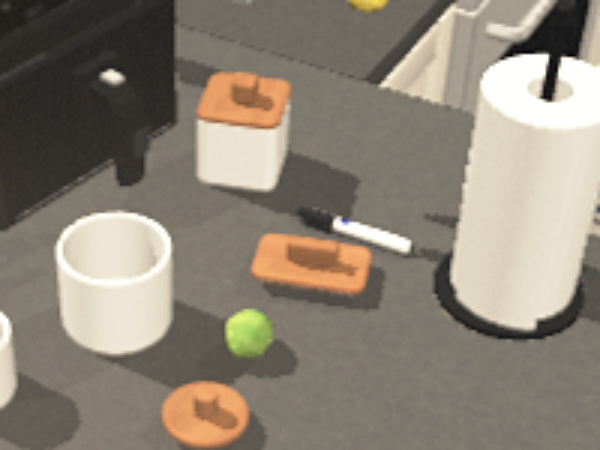

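{"op": "step_arm", "data": {"dr": [[0, 0, 0], [0, 0, 0], [0, 0, 0], [0, 0, 0], [0, 0, 0]], "linear": [[-0.022, -0.035, 0], [-0.028, -0.044, 0], [-0.028, -0.044, 0], [-0.028, -0.042, 0.02], [0, 0, 0.04]], "jaw": [0.6, 0.6, 0.6, 0.6, 0.6]}}

```text
clock: 6.68
eef_pos: [0.4451, -0.132, 0.1582]
orientation: [180.0, 0.0, 17.5]
force: [0.4, -0.4, -0.6]
grip_width: 0.0513
finger_force: 0.0
```

{"op": "step_arm", "data": {"dr": [[0, 0, 0], [0, 0, 0], [0, 0, 0]], "linear": [[0, 0, 0.03], [0, 0, 0.02], [0, 0, 0]], "jaw": [0.6, 0.6, 0.6]}}

```text
clock: 7.05
eef_pos: [0.4459, -0.1335, 0.1063]
orientation: [-179.8, 0.2, 17.4]
force: [-0.5, 0.1, -0.5]
grip_width: 0.0512
finger_force: 0.0
```

```bash
python3 go.py .449 -.132 .025 17; python3 wl.py w3 .449 -.13 .02 1
```

```text
at [ 0.4459 -0.1335  0.1063] [-179.82    0.24   17.43] t 7.05 F [-0.5  0.1 -0.5] w 0.0512 ff 0.0
turn wz 0.007 lin [ 0.0034 -0.0005  0.0813] rows>= 2
uv 267 373 116 272
rim 13489 rect [ 450.3 -131.7] [112.3  69.1] 17.1 circ [ 450.3 -131.7] 122.8
```

{"op": "step_arm", "data": {"dr": [[0, 0, 0], [0, 0, 0], [0, 0, 0], [0, 0, 0]], "linear": [[0.005, 0, 0.02], [0, 0, 0.035], [0, 0, 0.026], [0, 0, 0]], "jaw": [0.6, 0.6, 0.6, 0.6]}}

```text
clock: 7.6
eef_pos: [0.4518, -0.1323, 0.0266]
orientation: [-179.9, 0.1, 17.4]
force: [0.0, 0.3, 0.5]
grip_width: 0.0512
finger_force: 0.0
```

{"op": "step_arm", "data": {"dr": [[0, 0, 0], [0, 0, 0], [0, 0, 0], [0, 0, 0], [0, 0, 0]], "linear": [[0, 0, 0], [0, 0, 0], [0, 0, 0], [0, 0, 0], [0, 0, 0]], "jaw": [0, 0, 0, 0, 0]}}

```text
clock: 8.22
eef_pos: [0.4533, -0.1327, 0.0285]
orientation: [179.9, -0.1, 17.4]
force: [-1.7, 0.4, 8.2]
grip_width: 0.0146
finger_force: 50.9
```

```bash
python3 go.py .45 -.132 .22 17.1 .595 .20 .22 5 .601 .3405 .2 5 .601 .3405 .079 5
```

```text
at [ 0.4533 -0.1327  0.0285] [ 1.7992e+02 -1.1000e-01  1.7400e+01] t 8.22 F [-1.7  0.4  8.2] w 0.0146 ff 50.9
turn wz 0.005 lin [-0.003  -0.0016 -0.1915] rows>= 4
turn wz 0.211 lin [ 0.1734 -0.3181 -0.    ] rows>= 7
turn wz -0.000 lin [ 0.0182 -0.1394  0.02  ] rows>= 3
turn wz -0.000 lin [0.    0.    0.121] rows>= 3
```

{"op": "step_arm", "data": {"dr": [[0, 0, 0], [0, 0, 0], [0, 0, 0], [0, 0, 0], [0, 0, 0.106]], "linear": [[0, 0, -0.03], [0, 0, -0.06], [0, 0, -0.06], [0, 0, -0.06], [0, 0, -0.02]], "jaw": [0, 0, 0, 0, 0]}}

```text
clock: 8.85
eef_pos: [0.4536, -0.1326, 0.2616]
orientation: [179.8, -0.3, 11.2]
force: [-0.1, -0.8, -3.0]
grip_width: 0.0148
finger_force: 49.9
```

{"op": "step_arm", "data": {"dr": [[0, 0, 0.11], [0, 0, 0], [0, 0, 0], [0, 0, 0], [0, 0, 0]], "linear": [[0, 0, 0], [0.003, -0.03, 0], [0.005, -0.055, 0], [0.005, -0.055, 0], [0.005, -0.055, 0]], "jaw": [0, 0, 0, 0, 0]}}

```text
clock: 9.48
eef_pos: [0.453, 0.0648, 0.2579]
orientation: [180.0, -0.1, 5.0]
force: [1.6, -0.2, -1.1]
grip_width: 0.0148
finger_force: 49.8
```

{"op": "step_arm", "data": {"dr": [[0, 0, 0], [0, 0, 0], [0, 0, 0], [0, 0, 0], [0, 0, 0]], "linear": [[0.005, -0.055, 0], [0.005, -0.055, 0], [0.005, -0.055, 0], [0.005, -0.055, 0], [0.003, -0.05, 0]], "jaw": [0, 0, 0, 0, 0]}}

```text
clock: 10.1
eef_pos: [0.4522, 0.336, 0.2578]
orientation: [-180.0, -0.0, 5.0]
force: [1.0, 0.4, -0.8]
grip_width: 0.0145
finger_force: 49.8
```

{"op": "step_arm", "data": {"dr": [[0, 0, 0], [0, 0, 0]], "linear": [[0, 0, 0], [0, 0, 0]], "jaw": [0, 0]}}

```text
clock: 10.35
eef_pos: [0.4525, 0.3335, 0.2573]
orientation: [179.9, 0.0, 5.0]
force: [0.5, -0.5, -0.3]
grip_width: 0.0144
finger_force: 49.8
```

```bash
python3 go.py .602 .34 .2 5; python3 wl.py w4 .602 .341 .064
```

```text
at [0.4525 0.3335 0.2573] [1.7994e+02 1.0000e-02 5.0300e+00] t 10.35 F [ 0.5 -0.5 -0.3] w 0.0144 ff 49.8
turn wz 0.001 lin [0.1495 0.0065 0.0573] rows>= 3
uv 287 365 0 67
rim 1104 rect [574.3 338.5] [53.2 67.4] 5.0 circ [577.5 339. ] 81.0
```

View pics/w4.png

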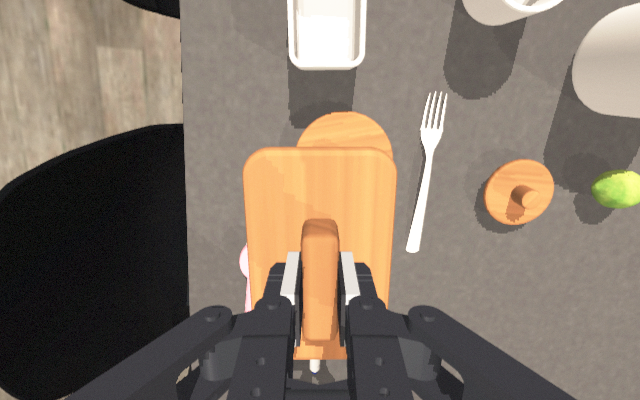

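{"op": "step_arm", "data": {"dr": [[0, 0, 0], [0, 0, 0], [0, 0, 0], [0, 0, 0], [0, 0, 0]], "linear": [[0.035, 0.001, 0.01], [0.05, 0.002, 0.02], [0.045, 0.002, 0.03], [0.024, 0.001, 0.03], [0, 0, 0.02]], "jaw": [0, 0, 0, 0, 0]}}

```text
clock: 11.02
eef_pos: [0.6089, 0.338, 0.145]
orientation: [179.9, 0.1, 4.7]
force: [0.7, 0.3, -1.8]
grip_width: 0.0149
finger_force: 49.9
```

{"op": "step_arm", "data": {"dr": [[0, 0, 0], [0, 0, 0], [0, 0, 0], [0, 0, 0], [0, 0, 0]], "linear": [[0, 0, 0.015], [0, 0, 0.02], [0, 0, 0.02], [0, 0, 0.009], [0, 0, 0]], "jaw": [0, 0, 0, 0, 0]}}

```text
clock: 11.65
eef_pos: [0.6065, 0.3412, 0.0834]
orientation: [180.0, 0.0, 5.0]
force: [0.1, 0.3, -0.8]
grip_width: 0.0146
finger_force: 49.9
```

```bash
python3 go.py .606 .341 .082 5
```

```text
at [0.6065 0.3412 0.0834] [1.7998e+02 2.0000e-02 5.0000e+00] t 11.65 F [ 0.1  0.3 -0.8] w 0.0146 ff 49.9
turn wz 0.000 lin [-0.0005  0.0002  0.0014] rows>= 1
```

{"op": "step_arm", "data": {"dr": [[0, 0, 0], [0, 0, 0], [0, 0, 0]], "linear": [[0, 0, 0.002], [0, 0, 0], [0, 0, 0]], "jaw": [0.3, 0.5, 0.6]}}

```text
clock: 12.02
eef_pos: [0.6068, 0.342, 0.0819]
orientation: [-180.0, -0.0, 5.0]
force: [-0.0, -0.0, -0.3]
grip_width: 0.0516
finger_force: 0.0
```

{"op": "step_arm", "data": {"dr": [[0, 0, 0], [0, 0, 0], [0, 0, 0], [0, 0, 0], [0, 0, 0]], "linear": [[0, 0, -0.01], [0, 0, -0.04], [0, 0, -0.05], [-0.03, 0.004, -0.02], [-0.045, 0.006, 0]], "jaw": [0.6, 0.6, 0.6, 0.6, 0.6]}}

```text
clock: 12.65
eef_pos: [0.5334, 0.3262, 0.204]
orientation: [-179.8, -0.3, 5.0]
force: [-0.0, -0.1, -0.8]
grip_width: 0.0514
finger_force: 0.0
```

{"op": "step_arm", "data": {"dr": [[0, 0, 0], [0, 0, 0], [0, 0, 0], [0, 0, 0], [0, 0, 0]], "linear": [[-0.045, 0.005, 0], [-0.035, 0.005, 0.03], [0, 0, 0.04], [0, 0, 0.03], [0, 0, 0]], "jaw": [0.6, 0.6, 0.6, 0.6, 0.6]}}

```text
clock: 13.28
eef_pos: [0.453, 0.3076, 0.1004]
orientation: [179.9, 0.1, 5.1]
force: [0.4, -0.4, 0.6]
grip_width: 0.0515
finger_force: 0.0
```

```bash
python3 wl.py w5 .454 .308 .02 1; python3 go.py .454 .308 .026 5; cat > chk.py <<'E'
# python3 chk.py x y topheight: lid board seen by the fixed cameras
import sys
from plant import arm
from meas import *
x,y,h=map(float,sys.argv[1:])
for n in ("scene","side"):
    c=arm.get_calibration(n); im,d=arm.get_image(n); W=world(d,c); cv2.imwrite(f"pics/{n}_l.png",im[...,::-1])
    hsv=cv2.cvtColor(im,cv2.COLOR_RGB2HSV); m=(cv2.inRange(hsv,(3,110,60),(20,255,255))>0)&(np.hypot(W[...,0]-x,W[...,1]-y)<.09)&(d>0)
    v,u=np.nonzero(m); z=W[m][:,2]; k=abs(z-h)<.008; print(n,np.percentile(z[k],[10,50,90]).round(4)); rep("b",plane(u[k],v[k],h,c))
E
python3 chk.py .602 .342 .072
```

```text
uv 240 400 125 278
rim 17522 rect [454.9 307.7] [107.8 108.1] 66.1 circ [454.8 307.7] 108.8
at [0.4538 0.3085 0.1017] [1.7999e+02 3.0000e-02 5.0500e+00] t 13.32 F [0.1 0.2 0.4] w 0.0511 ff 0.0
turn wz 0.001 lin [0.0002 0.0005 0.0757] rows>= 2
scene [0.0715 0.074  0.0762]
b 835 rect [603.5 342.1] [114.7  71.4] 4.9 circ [602.9 341.3] 124.7
side [0.0694 0.0712 0.0729]
b 1158 rect [600.2 343.4] [114.8  72.6] 4.8 circ [600.4 344.6] 124.9
```

{"op": "step_arm", "data": {"dr": [[0, 0, 0], [0, 0, 0], [0, 0, 0], [0, 0, 0]], "linear": [[0.001, 0, 0.02], [0, 0, 0.03], [0, 0, 0.025], [0, 0, 0]], "jaw": [0.6, 0.6, 0.6, 0.6]}}

```text
clock: 13.92
eef_pos: [0.4548, 0.3083, 0.0263]
orientation: [180.0, 0.0, 5.0]
force: [-0.7, -0.7, 0.5]
grip_width: 0.0513
finger_force: 0.0
```

{"op": "step_arm", "data": {"dr": [[0, 0, 0], [0, 0, 0], [0, 0, 0], [0, 0, 0], [0, 0, 0]], "linear": [[0, 0, 0], [0, 0, 0], [0, 0, 0], [0, 0, 0], [0, 0, 0]], "jaw": [0, 0, 0, 0, 0], "grip_force": 60}}

```text
clock: 14.55
eef_pos: [0.4558, 0.3091, 0.0283]
orientation: [-179.9, -0.2, 5.0]
force: [-0.2, 0.3, 5.8]
grip_width: 0.0257
finger_force: 58.7
```

```bash
python3 go.py .455 .308 .265 5 .42 .023 .265 5
```

```text
at [0.4558 0.3091 0.0283] [-1.7992e+02 -1.6000e-01  5.0200e+00] t 14.55 F [-0.2  0.3  5.8] w 0.0257 ff 58.7
turn wz 0.000 lin [-0.0009  0.0011 -0.2367] rows>= 4
turn wz -0.000 lin [-0.0597  0.2809 -0.    ] rows>= 5
```

{"op": "step_arm", "data": {"dr": [[0, 0, 0], [0, 0, 0], [0, 0, 0], [0, 0, 0], [0, 0, 0]], "linear": [[0, 0, -0.03], [0, 0, -0.055], [0, 0, -0.055], [0, 0, -0.055], [-0.005, 0.02, -0.045]], "jaw": [0, 0, 0, 0, 0]}}

```text
clock: 15.18
eef_pos: [0.4513, 0.2895, 0.2699]
orientation: [-179.8, -0.2, 5.2]
force: [0.3, -0.7, -1.5]
grip_width: 0.0256
finger_force: 59.2
```

{"op": "step_arm", "data": {"dr": [[0, 0, 0], [0, 0, 0], [0, 0, 0], [0, 0, 0], [0, 0, 0]], "linear": [[-0.011, 0.055, 0], [-0.011, 0.055, 0], [-0.011, 0.055, 0], [-0.011, 0.055, 0], [-0.011, 0.04, 0]], "jaw": [0, 0, 0, 0, 0]}}

```text
clock: 15.8
eef_pos: [0.419, 0.0219, 0.2674]
orientation: [179.9, -0.1, 4.9]
force: [0.4, 0.1, -1.0]
grip_width: 0.0258
finger_force: 59.4
```

{"op": "step_arm", "data": {"dr": [[0, 0, 0], [0, 0, 0]], "linear": [[0, 0, 0], [0, 0, 0]], "jaw": [0, 0]}}

```text
clock: 16.05
eef_pos: [0.4198, 0.025, 0.2671]
orientation: [-180.0, -0.1, 5.0]
force: [1.1, -0.1, -1.3]
grip_width: 0.0256
finger_force: 59.4
```

```bash
python3 go.py .582 .024 .2 5; python3 wl.py w6 .582 .024 .092
```

```text
at [0.4198 0.025  0.2671] [-1.7999e+02 -9.0000e-02  5.0500e+00] t 16.05 F [ 1.1 -0.1 -1.3] w 0.0256 ff 59.4
turn wz 0.001 lin [0.1615 0.0151 0.0671] rows>= 3
uv 276 402 0 49
rim 1010 rect [547.5  20.9] [ 36.3 101.2] 5.0 circ [565.6  22.5] 101.2
```

View pics/w6.png

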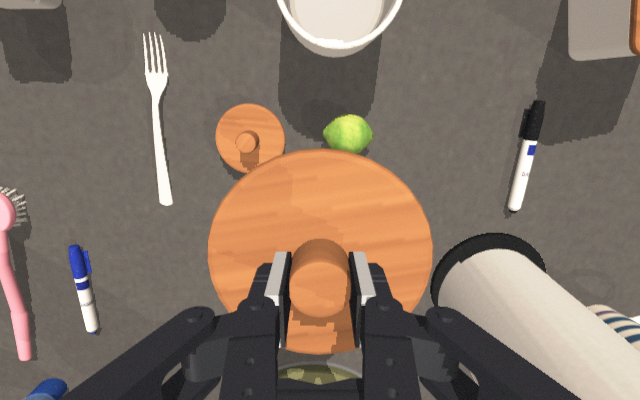

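{"op": "step_arm", "data": {"dr": [[0, 0, 0], [0, 0, 0], [0, 0, 0], [0, 0, 0], [0, 0, 0]], "linear": [[0.035, 0.004, 0.01], [0.05, 0.004, 0.02], [0.05, 0.004, 0.02], [0.0286, 0.0024, 0.03], [0, 0, 0.02]], "jaw": [0, 0, 0, 0, 0]}}

```text
clock: 16.73
eef_pos: [0.5856, 0.0264, 0.1642]
orientation: [-179.9, 0.0, 5.2]
force: [-0.9, -0.4, -1.2]
grip_width: 0.0255
finger_force: 59.4
```

{"op": "step_arm", "data": {"dr": [[0, 0, 0], [0, 0, 0], [0, 0, 0], [0, 0, 0], [0, 0, 0]], "linear": [[0, 0, 0.02], [0, 0, 0.02], [0, 0, 0.012], [0, 0, 0.005], [0, 0, 0]], "jaw": [0, 0, 0, 0, 0]}}

```text
clock: 17.35
eef_pos: [0.5841, 0.0247, 0.1094]
orientation: [-180.0, -0.0, 5.1]
force: [0.2, 0.6, -1.5]
grip_width: 0.0256
finger_force: 59.4
```

```bash
python3 go.py .584 .0248 .1105 5 .584 .0248 .2 5 .437 .104 .2 5
```

```text
at [0.5841 0.0247 0.1094] [-1.7999e+02 -1.0000e-02  5.0600e+00] t 17.35 F [ 0.2  0.6 -1.5] w 0.0256 ff 59.4
turn wz 0.001 lin [-0.0001 -0.0001 -0.0011] rows>= 1
turn wz -0.000 lin [ 0.      0.     -0.0895] rows>= 2
turn wz -0.000 lin [-0.1395 -0.0917 -0.    ] rows>= 3
```

{"op": "step_arm", "data": {"dr": [[0, 0, 0], [0, 0, 0], [0, 0, 0]], "linear": [[0, 0, 0], [0, 0, 0], [0, 0, 0]], "jaw": [0.4, 0.5, 0.6]}}

```text
clock: 17.73
eef_pos: [0.5841, 0.0242, 0.1098]
orientation: [180.0, -0.0, 5.0]
force: [-0.1, 0.3, -0.6]
grip_width: 0.0512
finger_force: 0.0
```

{"op": "step_arm", "data": {"dr": [[0, 0, 0], [0, 0, 0], [0, 0, 0], [0, 0, 0], [0, 0, 0]], "linear": [[0, 0, -0.01], [0, 0, -0.04], [0, 0, -0.04], [-0.03, -0.02, 0], [-0.045, -0.03, 0]], "jaw": [0.6, 0.6, 0.6, 0.6, 0.6]}}

```text
clock: 18.35
eef_pos: [0.5051, 0.0675, 0.2003]
orientation: [-180.0, -0.1, 4.9]
force: [0.3, 1.1, -0.0]
grip_width: 0.0512
finger_force: 0.0
```

{"op": "step_arm", "data": {"dr": [[0, 0, 0], [0, 0, 0], [0, 0, 0], [0, 0, 0], [0, 0, 0]], "linear": [[-0.045, -0.03, 0], [-0.02, -0.012, 0.03], [0, 0, 0.04], [0, 0, 0.03], [0, 0, 0]], "jaw": [0.6, 0.6, 0.6, 0.6, 0.6]}}

```text
clock: 18.98
eef_pos: [0.4354, 0.1034, 0.0986]
orientation: [180.0, 0.2, 5.1]
force: [0.9, -0.9, -0.5]
grip_width: 0.0516
finger_force: 0.0
```

```bash
python3 wl.py w7 .437 .104 .02 1; python3 go.py .437 .104 .026 5; python3 chk.py .582 .025 .1
```

```text
uv 261 375 151 260
rim 8598 rect [436.5 104.6] [76.5 76.5] 49.6 circ [436.6 104.8] 77.3
at [0.4362 0.1037 0.0996] [1.80e+02 5.00e-02 5.05e+00] t 19.02 F [ 0.1  0.6 -0.7] w 0.0514 ff 0.0
turn wz 0.001 lin [ 0.0008 -0.0002  0.0736] rows>= 2
scene [0.1    0.1023 0.1047]
b 669 rect [582.8  26. ] [107.  106.4] 30.7 circ [582.4  25.3] 113.1
side [0.0978 0.0994 0.101 ]
b 766 rect [579.2  28.8] [107.4 106.7] 29.8 circ [579.3  28. ] 113.4
```

Big lid is seated (board 0.100). Now the small lid.

{"op": "step_arm", "data": {"dr": [[0, 0, 0], [0, 0, 0], [0, 0, 0], [0, 0, 0]], "linear": [[0.0005, -0.001, 0.02], [0, 0, 0.03], [0, 0, 0.0235], [0, 0, 0]], "jaw": [0.6, 0.6, 0.6, 0.6]}}

```text
clock: 19.62
eef_pos: [0.4369, 0.1046, 0.0259]
orientation: [180.0, 0.0, 5.0]
force: [-0.2, 0.5, 0.1]
grip_width: 0.0516
finger_force: 0.0
```

{"op": "step_arm", "data": {"dr": [[0, 0, 0], [0, 0, 0], [0, 0, 0], [0, 0, 0], [0, 0, 0]], "linear": [[0, 0, 0], [0, 0, 0], [0, 0, 0], [0, 0, 0], [0, 0, 0]], "jaw": [0, 0, 0, 0, 0], "grip_force": 50}}

```text
clock: 20.25
eef_pos: [0.4377, 0.1048, 0.0272]
orientation: [-180.0, -0.2, 5.0]
force: [-0.7, -0.1, 6.7]
grip_width: 0.0202
finger_force: 48.6
```

{"op": "step_arm", "data": {"dr": [[0, 0, 0], [0, 0, 0], [0, 0, 0], [0, 0, 0], [0, 0, 0]], "linear": [[0, 0, -0.03], [0, 0, -0.055], [0, 0, -0.055], [0.01, -0.03, -0.055], [0.035, -0.042, -0.045]], "jaw": [0, 0, 0, 0, 0]}}

```text
clock: 20.88
eef_pos: [0.4712, 0.1744, 0.2638]
orientation: [180.0, -0.2, 4.9]
force: [1.4, 0.1, -1.2]
grip_width: 0.02
finger_force: 49.4
```

{"op": "step_arm", "data": {"dr": [[0, 0, 0], [0, 0, 0], [0, 0, 0]], "linear": [[0, 0, 0], [0, 0, 0], [0, 0, 0]], "jaw": [0, 0, 0]}}

```text
clock: 21.25
eef_pos: [0.4706, 0.1733, 0.2589]
orientation: [179.9, 0.1, 5.0]
force: [0.2, -0.7, -0.5]
grip_width: 0.0195
finger_force: 49.4
```

```bash
python3 go.py .642 .174 .2 5; python3 wl.py w8 .642 .174 .074
```

```text
at [0.4706 0.1733 0.2589] [1.7993e+02 1.1000e-01 4.9800e+00] t 21.25 F [ 0.2 -0.7 -0.5] w 0.0195 ff 49.4
turn wz -0.000 lin [0.1708 0.0142 0.0589] rows>= 4
uv 303 372 0 18
rim 478 rect [611.  170.7] [13.4 57. ] 5.0 circ [617.6 171.2] 57.0
```

View pics/w8.png

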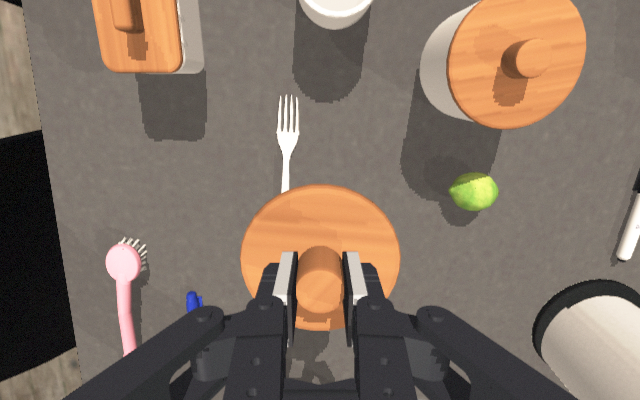

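{"op": "step_arm", "data": {"dr": [[0, 0, 0], [0, 0, 0], [0, 0, 0], [0, 0, 0], [0, 0, 0]], "linear": [[0.04, 0.004, 0.01], [0.05, 0.004, 0.02], [0.05, 0.004, 0.03], [0.032, 0.003, 0.03], [0, 0, 0.02]], "jaw": [0, 0, 0, 0, 0]}}

```text
clock: 21.92
eef_pos: [0.6452, 0.1728, 0.1461]
orientation: [180.0, 0.2, 4.9]
force: [-1.2, 0.2, -0.2]
grip_width: 0.0196
finger_force: 49.3
```

{"op": "step_arm", "data": {"dr": [[0, 0, 0], [0, 0, 0], [0, 0, 0], [0, 0, 0], [0, 0, 0]], "linear": [[0, 0, 0.02], [0, 0, 0.02], [0, 0, 0.012], [0, 0, 0.005], [0, 0, 0]], "jaw": [0, 0, 0, 0, 0]}}

```text
clock: 22.55
eef_pos: [0.6442, 0.1746, 0.0927]
orientation: [-180.0, 0.0, 5.0]
force: [-0.8, -0.1, -0.9]
grip_width: 0.0203
finger_force: 49.3
```

```bash
python3 go.py .643 .1735 .091 5
```

```text
at [0.6442 0.1746 0.0927] [-1.80e+02  1.00e-02  5.02e+00] t 22.55 F [-0.8 -0.1 -0.9] w 0.0203 ff 49.3
turn wz 0.000 lin [-0.0013  0.001   0.0017] rows>= 1
```

{"op": "step_arm", "data": {"dr": [[0, 0, 0], [0, 0, 0], [0, 0, 0], [0, 0, 0], [0, 0, 0]], "linear": [[-0.001, 0.001, 0.002], [0, 0, 0], [0, 0, 0], [0, 0, 0], [0, 0, 0]], "jaw": [0, 0, 0.4, 0.5, 0.6]}}

```text
clock: 23.18
eef_pos: [0.6434, 0.1737, 0.0908]
orientation: [-180.0, -0.0, 5.0]
force: [-0.0, 0.1, -0.7]
grip_width: 0.0513
finger_force: 0.0
```

{"op": "step_arm", "data": {"dr": [[0, 0, 0], [0, 0, 0], [0, 0, 0], [0, 0, 0], [0, 0, 0]], "linear": [[0, 0, -0.01], [0, 0, -0.04], [0, 0, -0.05], [-0.05, 0, -0.05], [-0.05, 0, -0.02]], "jaw": [0.6, 0.6, 0.6, 0.6, 0.6]}}

```text
clock: 23.8
eef_pos: [0.5495, 0.1661, 0.258]
orientation: [-179.9, -0.3, 5.0]
force: [-0.1, -0.3, 0.5]
grip_width: 0.0513
finger_force: 0.0
```

{"op": "step_arm", "data": {"dr": [[0, 0, 0], [0, 0, 0], [0, 0, 0]], "linear": [[0, 0, 0], [0, 0, 0], [0, 0, 0]], "jaw": [0.6, 0.6, 0.6]}}

```text
clock: 24.18
eef_pos: [0.5501, 0.1651, 0.2543]
orientation: [-180.0, 0.0, 5.0]
force: [0.4, -0.2, -0.8]
grip_width: 0.0513
finger_force: 0.0
```

```bash
for a in ".641 .175 .082" ".582 .025 .1" ".602 .342 .072" ".6 -.258 .092"; do python3 chk.py $a; done
```

```text
scene [0.0814 0.0841 0.0862]
b 392 rect [640.9 173.4] [75.2 79. ] 30.8 circ [641.2 174. ] 81.0
side [0.0793 0.0812 0.083 ]
b 496 rect [636.7 176.5] [75.  78.8] 39.9 circ [637.2 176. ] 81.0
scene [0.0998 0.1023 0.1048]
b 685 rect [582.8  26. ] [107.1 106.4] 30.7 circ [582.4  25.3] 113.1
side [0.0977 0.0994 0.1009]
b 777 rect [579.2  28.8] [107.5 106.7] 29.8 circ [579.   28.3] 114.0
scene [0.0715 0.074  0.0761]
b 841 rect [603.5 342.1] [114.7  71.4] 4.9 circ [602.9 341.3] 124.7
side [0.0694 0.0712 0.0729]
b 1161 rect [600.2 343.5] [114.8  72.5] 5.0 circ [600.4 344.6] 124.9
scene [0.0919 0.0945 0.0971]
b 382 rect [ 600.4 -258.2] [88.2 96.2] 17.4 circ [ 600.2 -258.7] 118.3
side [0.0894 0.0914 0.0936]
b 402 rect [ 596.5 -254.5] [88.3 97. ] 16.8 circ [ 596.2 -254.6] 117.3
```

View pics/side_l.png

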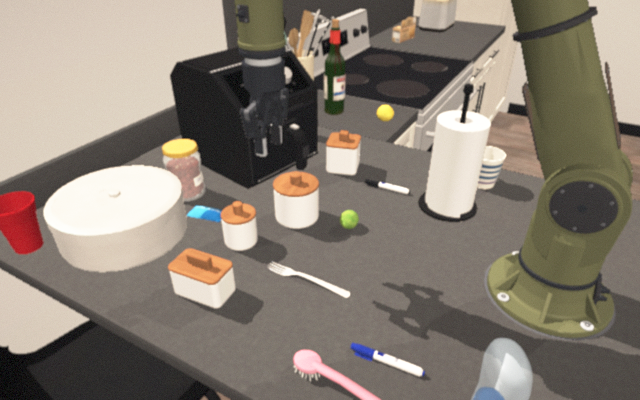

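The side view shows all four lids flat on their canisters, at pixels (344,140), (297,183), (239,211) and (202,264). The lime and fork are where they were, and the gripper is clear.

```bash
python3 -c "
from plant import arm
print(arm.sign_off())"
```

```text
the job is handed in; nothing more can be done
None
```

All four lids sit flat in their own canisters by both fixed cameras, the lime and fork look undisturbed, and the job was handed in at about 25 s of the 112 s; the sign-off gave no verdict.

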